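# Level the small-animal scale and keep its foot pressed

## Task

Get the small-animal scale on the grooming table ready to weigh: first turn the black transport-lock knob clockwise past its click, as far as it goes, and only then turn the steel levelling foot. Press the foot's wing knob down until that end of the scale is fully bedded, and turn it until the bubble of the spirit level rests centred between the two lines while the foot is pressed. Finish while still holding the wing knob and pressing it fully down with the bubble centred; leave the comb, brush, tumbler and tin where they are.

Things in the scene. Friction and masses are not known exactly. Their poses are not given: they have to be found in the camera images.
- lock_grip (a point): Transport lock: black pointer knob at the scale's hinged end: upright bar 36 x 11 mm, 34 mm tall, over a 38 mm disc. This point is on its axis, 10 mm below the bar's top, 24 mm above the disc, about 84 mm above the table. x along the bar towards its white mark, y across it (the 11 mm to grip), z up. The nearest thing beside the bar is the steel pan, 30 mm lower than its top.
- lock (a joint): Turn of the transport lock in rad, growing clockwise seen from above: starts at 0 to 0.06 (locked); it resists with up to 0.2 N m, springing back, up to its click at 0.6, then snaps on by itself to its stop at 1.2 (released).
- foot_grip (a point): Levelling foot: steel wing knob at the scale's other end, 295 mm from the lock: upright bar 46 x 12 mm, 34 mm tall, over a 50 mm disc that turns with it. This point is on its axis, 10 mm below the bar's top, 24 mm above the disc, 84 to 97 mm above the table. x along the bar, y across it (the 12 mm to grip), z up. Turns against about 0.2 N m and stays where left.
- foot_end (a point): End of the foot's bar, 23 mm from its axis. The foot starts 0.45 to 1.5 rad too high and must be turned anticlockwise (from above) by what brings the bubble to 0. Each rad screws this end of the scale down 4.4 mm and moves the resting bubble about 19 mm away from the foot, so the hand must follow down to keep it pressed.
- press (a joint): How far the foot end stands off its bed, as an angle in rad about the hinge at the other end (320 mm from the foot): 0.012 left alone (a spring lifts the foot end 4 mm), 0 pressed fully down. Pressing it home takes 4 to 8 N down on the foot; then it stops firmly. While not fully down, the bubble lies up to 16 mm too far towards the foot.
- bubble (a joint): Bubble of the spirit level: its distance in m from the middle of the vial, positive towards the foot (foot end too high). 0 is centred; between the lines is within 0.005 either way. The bubble floats freely and takes about 2 s to come to rest.
- vial_mid (a point): Middle of the spirit level: clear tube 136 mm long, 22 mm across, pale back, on the scale's top along the edge away from the robot, 175 mm from the foot; two black lines 30 mm apart about this point, on its top, a dark bubble 20 mm long inside. y along the tube from foot to lock, z up. The scale is a white box 160 x 375 mm, top 52 mm above the table, a steel pan between the knobs.
- tumbler: Empty glass tumbler standing on the table, 72 mm across, 90 mm tall; origin at the middle of its underside. Leave alone.
- tin: Closed metal tin box 78 x 103 mm, 54 mm tall; origin at the middle of its underside. Leave alone.
- comb: Steel flea comb lying flat, 100 mm long, 34 mm wide, 5 mm thick; origin in its spine on the table. Leave alone.
- brush: White slicker brush lying pins down, 160 mm long, 60 mm wide, 30 mm tall; origin on the table near the neck. Leave alone.

How it is judged:
By the outcome, as a careful person would: the job done as asked, in the order asked, and still so for the second after the job is handed in, while the arm keeps its last pose, push and grip.
It also fails if it takes over 64 s, if anything falls off the work surface, if the arm or the gripper's body presses on something with over 40 N, if the wrist force passes 120 N, or if a joint passes its speed limit or range.

## Robot

A 7-joint arm with a two-finger parallel gripper is mounted at the origin on the work surface. World frame = base frame: x ahead of the robot, y to its left, z up, the work surface at z = 0. Lengths are in m, angles in rad, forces in N, time in s.
With the tool pointing down it reaches from about 0.35 to 0.775 m from the base axis. Payload 3.1 kg.
Tool frame: the origin (TCP) lies midway between the tips of the shut fingers; the grasp point (between the pads) lies ctrl.grasp_offset behind it (ctrl.grasp_offset is the distance from the TCP to the grasp point, in m); x points along the fingers, y is the direction in which the jaws open and shut, and the axes are right-handed (so a half turn about x gives the same grasp; the last joint's range is limited). The gripper opens to 85 mm and grips with 20 to 120 N. Pads are 22 mm wide; open, the fingers measure 114 mm over their backs; the gripper's body (76 mm by 85 mm) begins 54 mm behind the grasp point. The pads swing forward as they close: fully open they stand 13 mm farther back than shut.
Start: joints at [-1.216, 0.311, 0.014, 1.512, -0.004, 1.319, -0.027], TCP at [0.213, 0.507, 0.231] pointing down, gripper open.
Joint ranges: [-2.7, 2.7], [-0.3, 1.91], [-1.27, 1.3], [0.12, 2.57], [-1.44, 4.58], [0.2, 2.03], [-3.05, 3.05]. Speed limits (rad/s): [2.79, 2.79, 3.14, 3.14, 3.14, 3.14, 3.14].

## Interface

Orientations are given as [roll, pitch, yaw] about the fixed x, y, z axes, in that order (R = Rz(yaw) Ry(pitch) Rx(roll)).
In Python, from plant import ctrl gives the robot as it stands. Calls block until the motion is done:
- ctrl.move_pose(position, orientation): joint-space move of the TCP to a pose.
- ctrl.line_to(position, attitude=None, max_speed=0.15, threshold=None): straight line of the TCP; attitude=None keeps the orientation; max_speed is the mean speed in m/s. With threshold (N) it stops when the force on the tool has changed by that much, and returns True; else False.
- ctrl.movej(angles): joint-space move.
- ctrl.grip(opening, squeeze=None): finger opening in m; squeeze is the grip in N (None keeps the last); returns when the fingers have stopped.
- ctrl.hold(seconds).
- ctrl.solve_ik(position, orientation): joint angles nearest the present ones, or None.
- ctrl.read_state(): the state.
- ctrl.grab_frame(name): name is "scene" or "top" or "wrist"; returns (picture, depth): 400x640x3 uint8, red, green, blue; 400x640 float32, m along the optical axis (not along the pixel's ray), 0 where there is no reading.
- ctrl.camera_model(name): a dict with "fx", "fy", "cx", "cy" (pixels), "k1" (the pictures are not rectified: a ray, as slopes to the right and down, at radius r is drawn at 1 + k1 r^2 times it, then the intrinsics apply), "origin" and "orientation" of the camera in the world. Camera axes: x right, y down, z forward; pixel columns grow to the right and rows downward; lengths in m; the calibration is good to about 2 mm. A picture is of the moment at which its call begins: read the wrist's pose just before it. camera_model takes no time and is no camera call; for the wrist camera it gives the pose at the moment of the call.
A pose or a line that the arm cannot do raises ctrl.Unreachable and nothing moves.
- ctrl.hand_in(): hands the job in, once; it reports no verdict.
The state is a dict: "time": time; "qpos": joint angles; "qvel": joint speeds; "tau": joint torques, N m; "ee_pos": TCP position; "eef_rot": TCP orientation; "wrist_force": force on the tool from outside, world axes, zero at the start; "torque": the same for the moment, N m; "grip_width": finger opening in m.
Only numpy, scipy, OpenCV 4.12 (cv2) and the standard library are available. Lean on these libraries where they do the work, as an engineer would, in place of code of your own. Each camera call takes 0.05 s, during which the arm holds its last target. There are 200 camera calls.

## Working session

There is one attempt and no reset: what is moved stays moved. The work goes in short steps, each a Python script; the robot and the scene stay as the last script left them, time stands still between calls to the robot, and variables do not carry over. Pictures are saved under pics/ and viewed, about 8 in all and at most 12, crops included, and the job is handed in when it is done.

```bash
ls; mkdir -p pics; cat > h.py <<'E'
import numpy as np, cv2
from plant import ctrl
def R(m):
    o=np.array(m["orientation"],float)
    if o.shape==(3,3): return o
    from scipy.spatial.transform import Rotation as Ro
    return Ro.from_euler('xyz',o).as_matrix() if o.size==3 else None
def shot(name,fn):
    m=ctrl.camera_model(name); im,d=ctrl.grab_frame(name)
    cv2.imwrite(f'pics/{fn}.png',im[:,:,::-1]); np.savez(f'pics/{fn}.npz',im=im,d=d,m=np.array(m,dtype=object)); return m,im,d
def load(fn):
    z=np.load(f'pics/{fn}.npz',allow_pickle=True); return z['m'].item(),z['im'],z['d']
def ray(m,u,v):
    K=np.array([[m['fx'],0,m['cx']],[0,m['fy'],m['cy']],[0,0,1.]])
    p=cv2.undistortPoints(np.array([[[u,v]]],float),K,np.array([m['k1'],0,0,0.])).ravel()
    return np.array([p[0],p[1],1.])
def at_depth(m,u,v,d): return np.array(m['origin'])+R(m)@(ray(m,u,v)*d)
def at_z(m,u,v,z):
    r=R(m)@ray(m,u,v); o=np.array(m['origin']); return o+r*(z-o[2])/r[2]
E
python3 - <<'E'
from h import *
for n in("top","scene"):
    m,im,d=shot(n,n+"0"); print(n,m)
s=ctrl.read_state(); print(s,ctrl.grasp_offset)
E
```

```text
pics
top {'fx': 389.64949790823033, 'fy': 389.64949790823033, 'cx': 322.25696600049326, 'cy': 200.82050506234197, 'k1': 0.029163754819328355, 'origin': array([ 0.50336449, -0.01040582,  1.19015021]), 'orientation': array([-3.02401806e+00, -2.95365976e-03, -1.59715252e+00])}
scene {'fx': 494.10140911016555, 'fy': 494.10140911016555, 'cx': 328.04626342406283, 'cy': 201.03529064111635, 'k1': 0.009640110430226645, 'origin': array([1.16493699, 0.72542885, 1.00898135]), 'orientation': array([-2.37234242, -0.01880426,  2.50765429])}
{'time': 0.1, 'qpos': array([-1.21569926,  0.31167383,  0.01399872,  1.51290904, -0.00440468,
        1.31917064, -0.02718576]), 'qvel': array([-0.00040011, -0.0033654 ,  0.00038364, -0.00140665,  0.00191483,
        0.00209704, -0.00030866]), 'tau': array([ 5.85200687e-04, -3.80854118e+01,  1.46957911e-01, -2.31240839e+01,
        1.25782925e-02,  8.17539229e-03,  4.85357111e-05]), 'ee_pos': array([0.21229423, 0.5066733 , 0.23030927]), 'eef_rot': array([-1.5300019 ,  1.56866627, -1.92671489]), 'wrist_force': array([-0.31611216, -0.55149759,  0.47294218]), 'torque': array([0.04420893, 0.00716793, 0.00061533]), 'grip_width': 0.08585331743095108} 0.0187
```

View pics/top0.png

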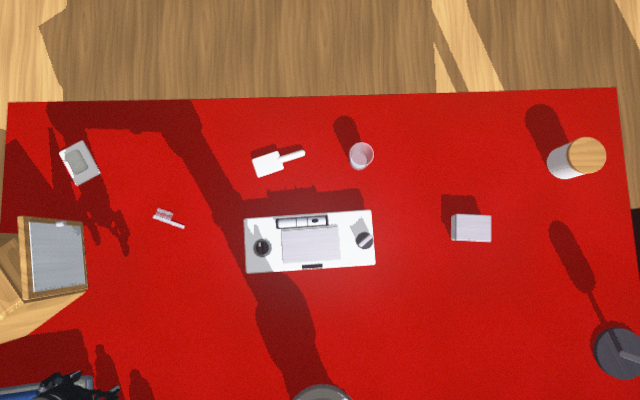

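View pics/scene0.png

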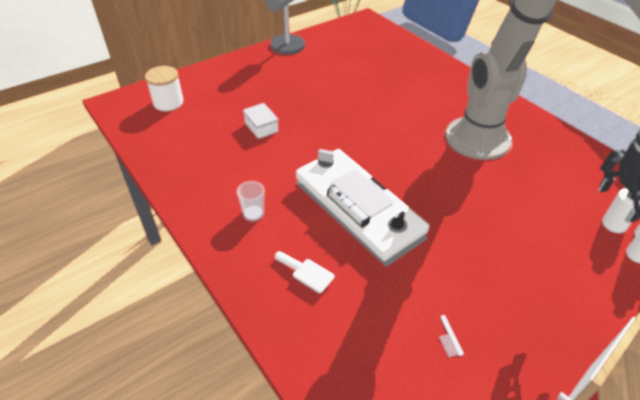

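The top view shows the scale with the lock near (261,247), the foot near (364,241) and the vial near (301,221). The tin, tumbler, comb and brush are all clear of it. Next I'll compute positions and look closer.

```bash
python3 - <<'E'
from h import *
m,im,d=load('top0')
for n,u,v,z in(("lock",261,246,.09),("foot",365,239.5,.1),("vial",301,221,.06),("cornerTL",246,219,.052),("TR",373,211,.052),("BR",376,264,.052),("BL",248,272,.052)): print(n,at_z(m,u,v,z).round(4),at_depth(m,u,v,d[int(v),int(u)]).round(4))
c=im[200:280,235:385]; cv2.imwrite('pics/c1.png',cv2.resize(c,None,fx=5,fy=5,interpolation=cv2.INTER_CUBIC)[:,:,::-1])
print(ctrl.camera_model('wrist'))
E
```

```text
lock [0.5103 0.1578 0.09  ] [0.5102 0.1566 0.0973]
foot [ 0.5205 -0.1331  0.1   ] [ 0.5205 -0.1328  0.1028]
vial [0.5794 0.046  0.06  ] [0.578  0.0449 0.0803]
cornerTL [0.59   0.2067 0.052 ] [0.5899 0.2065 0.0531]
TR [ 0.6038 -0.1652  0.052 ] [ 0.6081 -0.1719  0.003 ]
BR [ 0.4503 -0.1674  0.052 ] [ 0.4479 -0.1744  0.001 ]
BL [0.4374 0.2013 0.052 ] [0.4375 0.2012 0.0525]
{'fx': 323.441749764764, 'fy': 323.441749764764, 'cx': 321.14575879504514, 'cy': 194.45248510780618, 'k1': 0.02185384664065426, 'origin': array([0.1338594 , 0.54013396, 0.37335463]), 'orientation': array([2.80686833e+00, 4.51775398e-04, 1.17351841e+00])}
```

View pics/c1.png

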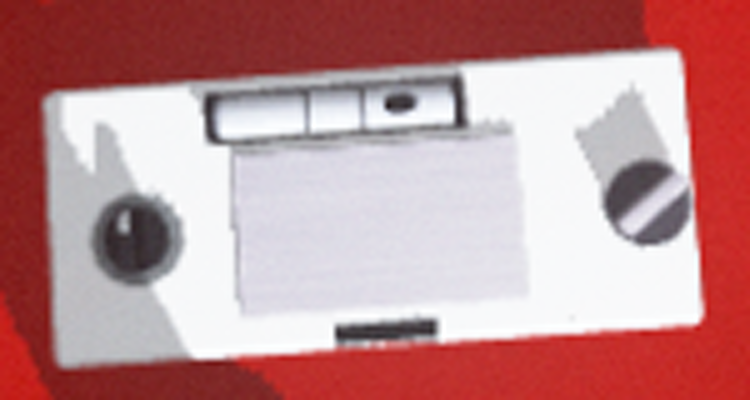

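```bash
python3 - <<'E'
from h import *
P=np.pi/2
for n,p in(("lock",(.505,.157)),("foot",(.520,-.134))):
    ctrl.move_pose([p[0]-.02,p[1],.25],[0,P,0]); ctrl.hold(.2)
    m,im,d=shot('wrist','w_'+n)
    print(n,ctrl.read_state()['time'],ctrl.read_state()['qpos'].round(3))
    K=np.array([[m['fx'],0,m['cx']],[0,m['fy'],m['cy']],[0,0,1.]])
    # depth points with z near bar top within 40 mm of guess
    v,u=np.mgrid[0:400,0:640]; uv=np.stack([u,v],-1).reshape(-1,1,2).astype(float)
    q=cv2.undistortPoints(uv,K,np.array([m['k1'],0,0,0.])).reshape(-1,2); dd=d.ravel()
    X=np.array(m['origin'])+(np.c_[q,np.ones(len(q))]*dd[:,None])@R(m).T
    k=(np.hypot(X[:,0]-p[0],X[:,1]-p[1])<.05)&(X[:,2]>.075)&(X[:,2]<.13)&(dd>0)
    z1=np.percentile(X[k,2],90); kk=k&(X[:,2]>z1-.006)
    x=X[kk][:,:2]; (c,sz,a)=cv2.minAreaRect(x.astype(np.float32)*1000); w,V=np.linalg.eigh(np.cov(x.T)); 
    print(kk.sum(),z1,c,sz,a,'yaw',np.arctan2(V[1,1],V[0,1]), X[kk][:,:2].mean(0),'px',uv[kk].mean(0))
a=cv2.imread('pics/w_lock.png');b=cv2.imread('pics/w_foot.png')
cv2.imwrite('pics/c2.png',np.vstack([a[:300],b[:300]]))
E
```

```text
lock 1.9833 [-0.602  0.221  0.311  1.595 -0.069  1.337  1.29 ]
390 0.09595557771466112 (504.60400390625, 161.92422485351562) (34.987728118896484, 10.997321128845215) 2.5285704135894775 yaw -3.0929890031934466 [0.50393147 0.16193658] px [[324.13589744 194.94102564]]
foot 3.3583 [-0.193  0.251  0.525  1.581 -0.128  1.345  1.921]
584 0.1038709873775795 (517.46142578125, -132.94923400878906) (12.274861335754395, 46.17852783203125) 39.45231628417969 yaw 2.2606814962063386 [ 0.51633163 -0.13255562] px [[319.70547945 194.26369863]]
```

View pics/c2.png

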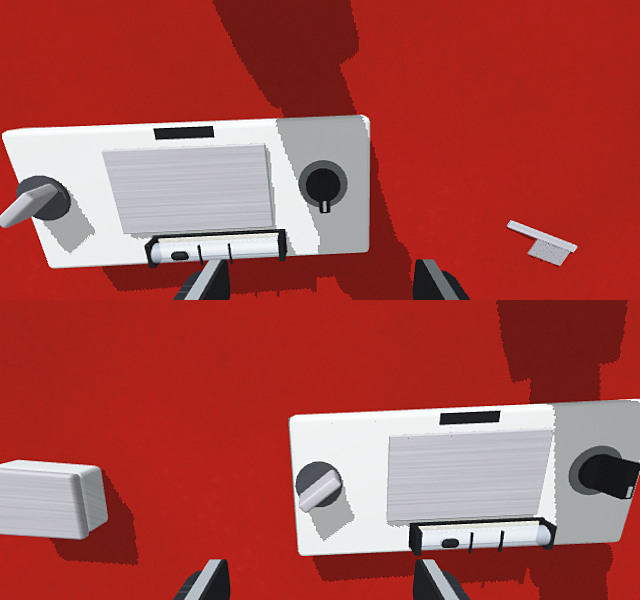

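The lock is confirmed black with its white mark pointing away from the robot (top half, about 323,190). The foot is at about (320,185) in the bottom half. The foot–lock distance is 0.295 m and the bar sizes match. The bubble (450,543) is about 36 mm towards the foot from the midpoint between the lines (486,541). Next is IK planning, then the lock turn.

```bash
cat >> h.py <<'E'
P=np.pi/2
def st(tag=''):
    s=ctrl.read_state(); x=s['eef_rot']
    print(tag,'t%.1f'%s['time'],s['ee_pos'].round(4),'yaw %.3f'%np.arctan2(*( (lambda M:(M[1,2],M[0,2]))(R({'orientation':x})))),'F',s['wrist_force'].round(1),'M',s['torque'].round(2),'w %.4f'%s['grip_width']); return s
E
python3 - <<'E'
from h import *
for n,p,ys in(("lock",[.5046,.1619,.068],(.044,-.6,-1.2,.044+np.pi,np.pi-1.2)),("foot",[.5172,-.1329,.075],(-.882,-.3,.2,.7,2.26,2.8,3.3,3.8))):
    for y in ys:
        q=ctrl.solve_ik(p,[0,P,y]); print(n,round(y,2),None if q is None else np.round(q,2))
E
```

```text
lock 0.04 [-0.61  0.43  0.35  1.8  -0.18  0.94  1.43]
lock -0.6 [-0.66  0.44  0.41  1.8  -0.21  0.94  0.82]
lock -1.2 [-0.72  0.45  0.49  1.8  -0.26  0.95  0.26]
lock 3.19 [-0.96  0.54  0.85  1.81 -0.47  1.01 -1.45]
lock 1.94 [ 0.06  0.48 -0.53  1.77  0.29  0.97  2.92]
foot -0.88 [-0.22  0.47  0.59  1.79 -0.31  0.98  1.18]
foot -0.3 [-0.17  0.45  0.52  1.78 -0.27  0.97  1.72]
foot 0.2 [-0.12  0.44  0.45  1.78 -0.23  0.97  2.19]
foot 0.7 [-0.08  0.44  0.39  1.78 -0.2   0.96  2.66]
foot 2.26 [-0.55  0.67  1.13  1.8  -0.67  1.12 -1.64]
foot 2.8 [-0.55  0.67  1.13  1.8  -0.67  1.12 -1.1 ]
foot 3.3 [-0.48  0.6   0.99  1.79 -0.57  1.07 -0.69]
foot 3.8 [-0.42  0.55  0.89  1.79 -0.5   1.04 -0.25]
```

```bash
python3 - <<'E'
from h import *
y0=.044; p=[.5046,.1619]
ctrl.grip(.045,60)
ctrl.move_pose(p+[.13],[0,P,y0]); st('above')
print(ctrl.line_to(p+[.069],max_speed=.06,threshold=8)); st('down')
ctrl.grip(0.,60); st('grip')
for k in range(1,9):
    ctrl.line_to(p+[.069],attitude=[0,P,y0-k*.155]); st(k)
ctrl.hold(.2); st('end'); shot('wrist','w_lk')
E
```

```text
above t5.0 [0.5058 0.1597 0.1307] yaw 0.041 F [ 0.  -0.6  0.9] M [ 0.01 -0.02 -0.04] w 0.0448
False
down t6.2 [0.5051 0.1621 0.0694] yaw 0.044 F [ 0.4  0.2 -0.7] M [ 0.   -0.01 -0.01] w 0.0448
grip t6.6 [0.505  0.1606 0.0695] yaw 0.044 F [-0.9 -2.3  3.2] M [-1.26  0.11 -0.  ] w 0.0098
1 t6.9 [0.505  0.1607 0.0695] yaw -0.108 F [-1.2 -3.4  6.2] M [-1.46  0.1   0.18] w 0.0098
2 t7.2 [0.505  0.1608 0.0695] yaw -0.263 F [-0.8 -3.6  4.7] M [-1.45  0.11  0.17] w 0.0095
3 t7.5 [0.5051 0.1608 0.0695] yaw -0.418 F [-0.9 -2.2  4.5] M [-1.41  0.03  0.08] w 0.0097
4 t7.8 [0.5052 0.1609 0.0695] yaw -0.574 F [-1.7 -2.8  5.1] M [-1.45  0.01  0.05] w 0.0101
5 t8.2 [0.5052 0.161  0.0695] yaw -0.729 F [-1.  -3.3  4.6] M [-1.33  0.16 -0.08] w 0.0101
6 t8.5 [0.5053 0.1611 0.0695] yaw -0.883 F [-0.9 -2.7  3.9] M [-1.25 -0.07 -0.1 ] w 0.0102
7 t8.8 [0.5054 0.1611 0.0694] yaw -1.038 F [ 0.7 -2.2  5.3] M [-1.33 -0.09 -0.08] w 0.0101
8 t9.1 [0.5049 0.1614 0.0694] yaw -1.189 F [-1.8 -2.9  7.1] M [-1.25  0.28  0.59] w 0.0102
end t9.3 [0.5051 0.1614 0.0694] yaw -1.189 F [-0.2 -2.2  5.1] M [-1.25  0.1   0.76] w 0.0098
```

Torque signature matches: resistance up to 0.18, sign flip after the click, then the hard stop (0.76 N m). I'll release, check the lock's angle, then grip the foot.

```bash
cat >> h.py <<'E'
def cloud(m,d):
    K=np.array([[m['fx'],0,m['cx']],[0,m['fy'],m['cy']],[0,0,1.]])
    v,u=np.mgrid[0:400,0:640]; uv=np.stack([u,v],-1).reshape(-1,1,2).astype(float)
    q=cv2.undistortPoints(uv,K,np.array([m['k1'],0,0,0.])).reshape(-1,2)
    return np.array(m['origin'])+(np.c_[q,np.ones(len(q))]*d.ravel()[:,None])@R(m).T
def bar(m,d,p,lo=.075,hi=.13):
    X=cloud(m,d); k=(np.hypot(X[:,0]-p[0],X[:,1]-p[1])<.04)&(X[:,2]>lo)&(X[:,2]<hi)&(d.ravel()>0)
    z1=np.percentile(X[k,2],90); kk=k&(X[:,2]>z1-.006)
    x=X[kk][:,:2]; r=cv2.minAreaRect(x.astype(np.float32)*1000); w,V=np.linalg.eigh(np.cov(x.T))
    print(kk.sum(),'ztop %.4f'%z1,r,'yaw mod pi %.3f'%np.arctan(V[1,1]/V[0,1]))
E
python3 - <<'E'
from h import *
ctrl.grip(.045); st('open')
ctrl.line_to([.505,.1614,.14],max_speed=.12)
ctrl.move_pose([.49,.1614,.22],[0,P,-.6]); ctrl.hold(.1)
m,im,d=shot('wrist','w_lk2'); bar(m,d,(.5046,.1619))
ctrl.move_pose([.5172,-.1329,.15],[0,P,-.882]); ctrl.hold(.1)
m,im,d=shot('wrist','w_ft2'); bar(m,d,(.5172,-.1329)); st()
cv2.imwrite('pics/c3.png',np.vstack([cv2.imread('pics/w_lk2.png')[:280],cv2.imread('pics/w_ft2.png')[:310]]))
E
```

```text
open t9.8 [0.5044 0.1624 0.0688] yaw -1.195 F [ 0.4  0.1 -0.5] M [0.   0.05 0.  ] w 0.0452
506 ztop 0.0959 ((505.0870361328125, 161.96194458007812), (11.169039726257324, 35.918678283691406), 23.342121124267578) yaw mod pi -1.162
1192 ztop 0.1038 ((517.0264892578125, -132.44036865234375), (11.657682418823242, 45.15823745727539), 39.948184967041016) yaw mod pi -0.871
 t12.5 [ 0.5181 -0.1305  0.1501] yaw -0.878 F [ 0.3 -0.5 -0.2] M [-0.01  0.04 -0.01] w 0.0451
```

View pics/c3.png

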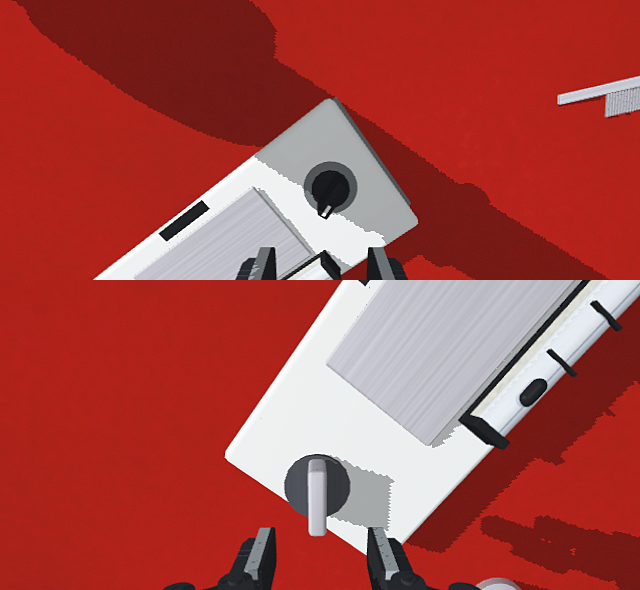

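The lock now sits 1.206 rad from its start (-1.162 against +0.044), so it is at its stop. From the foot pose the wrist camera sees the vial lines at (607,35) and (560,81), and the bubble at (534,112), in frame coordinates. Next: grip, press, and build a bubble readout.

```bash
cat >> h.py <<'E'
A=np.array([.0437,-.99904]); N=np.array([.99904,.0437])
def strip(m,im,mid,z=.072,sc=4):
    s=np.arange(-60,60,1/sc)/1000; w=np.arange(-16,16,1/sc)/1000
    S,W=np.meshgrid(s,w); X=np.stack([mid[0]+S*A[0]+W*N[0],mid[1]+S*A[1]+W*N[1],np.full_like(S,z)],-1).reshape(-1,3)
    M=R(m); rv,_=cv2.Rodrigues(M.T); tv=-M.T@np.array(m['origin'])
    K=np.array([[m['fx'],0,m['cx']],[0,m['fy'],m['cy']],[0,0,1.]])
    q=cv2.projectPoints(X,rv,tv,K,np.array([m['k1'],0,0,0.]))[0].reshape(*S.shape,2).astype(np.float32)
    return cv2.remap(im,q[...,0],q[...,1],cv2.INTER_LINEAR)
E
python3 - <<'E'
from h import *
m,im,d=load('w_ft2')
a,b,c=[at_z(m,u,v,.074) for u,v in((607,35),(560,81),(534,112))]
mid=(a+b)/2; print(a,b,c,mid, np.linalg.norm(a-b), 'mid-foot along',(np.array([.5172,-.1329])-mid[:2])@A,(c-mid)[:2]@A)
np.save('mid.npy',mid)
p=[.5172,-.1327]
ctrl.grip(.04,80); ctrl.move_pose(p+[.15],[0,P,-.875])
print(ctrl.line_to(p+[.078],max_speed=.07,threshold=8)); st('down')
ctrl.grip(0.); s=st('grip'); z=s['ee_pos'][2]; f0=s['wrist_force'][2]
q=np.r_[p,.078]
for i in range(14):
    q[2]-=.001; ctrl.line_to(q,max_speed=.02); s=st(i)
    if s['wrist_force'][2]-f0>18: break
ctrl.hold(1.5); st('held'); np.save('cmd.npy',np.r_[q,-.875])
m,im,d=shot('wrist','w_p0'); o=strip(m,im,mid)
m2,im2,d2=shot('top','t_p0'); m3,im3,d3=shot('scene','s_p0')
v=np.zeros((590,640,3),np.uint8); v[:400]=im; v[400:528,:480]=o; cv2.imwrite('pics/c4.png',v[:,:,::-1])
E
```

```text
[0.58027055 0.065506   0.074     ] [0.58039043 0.03213876 0.074     ] [0.58325509 0.00994056 0.074     ] [0.58033049 0.04882238 0.074     ] 0.03336744876248979 mid-foot along 0.17878912531782298 0.03897229741905901
False
down t14.2 [ 0.5177 -0.1329  0.0785] yaw -0.875 F [-0.5  0.7  0.9] M [-0.01 -0.02 -0.01] w 0.0401
grip t14.5 [ 0.5173 -0.1331  0.0785] yaw -0.875 F [-1.   0.3  2.3] M [-0.39  0.34  0.08] w 0.0105
0 t14.8 [ 0.5174 -0.1332  0.0775] yaw -0.875 F [-0.1  0.3  4.6] M [-0.4   0.38  0.13] w 0.0102
1 t15.0 [ 0.5175 -0.1335  0.0765] yaw -0.875 F [-0.1 -0.9  5.3] M [-0.35  0.44  0.09] w 0.0103
2 t15.3 [ 0.5175 -0.1336  0.0756] yaw -0.876 F [-0.6 -1.5  6.7] M [-0.31  0.47  0.19] w 0.0103
3 t15.5 [ 0.5176 -0.1337  0.0749] yaw -0.876 F [-0.2 -1.8  7.2] M [-0.2   0.52  0.19] w 0.0102
4 t15.8 [ 0.518  -0.1338  0.0743] yaw -0.876 F [-1.3 -2.5  8.7] M [-0.11  0.59  0.2 ] w 0.0105
5 t16.0 [ 0.5186 -0.1339  0.0741] yaw -0.876 F [-2.  -1.9 12.6] M [0.02 0.69 0.15] w 0.0104
6 t16.3 [ 0.5191 -0.1339  0.0739] yaw -0.875 F [-2.5 -0.3 15.9] M [0.11 0.89 0.27] w 0.0106
7 t16.5 [ 0.5197 -0.1339  0.0736] yaw -0.875 F [-2.9 -0.3 19.8] M [0.22 0.99 0.19] w 0.0101
8 t16.8 [ 0.5203 -0.134   0.0734] yaw -0.875 F [-3.1  0.2 23. ] M [0.27 1.07 0.24] w 0.0103
held t18.3 [ 0.5203 -0.134   0.0734] yaw -0.875 F [-3.4  0.  23.4] M [0.26 1.1  0.27] w 0.0105
```

View pics/c4.png

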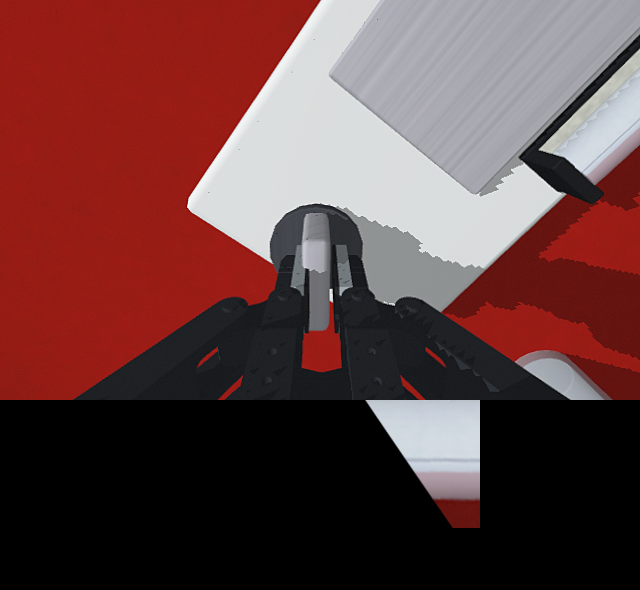

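Pressed home: the height drops 4.4 mm, then stops firmly. But the wrist camera no longer sees the bubble, so I'll check the strips from the top and scene cameras.

```bash
python3 - <<'E'
from h import *
mid=np.load('mid.npy'); v=np.zeros((560,480,3),np.uint8)
for i,f in enumerate(('top0','t_p0','scene0','s_p0')):
    m,im,d=load(f); v[i*140:i*140+128]=strip(m,im,mid)
cv2.imwrite('pics/c5.png',v[:,:,::-1])
E
```

```text
(no output)
```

View pics/c5.png

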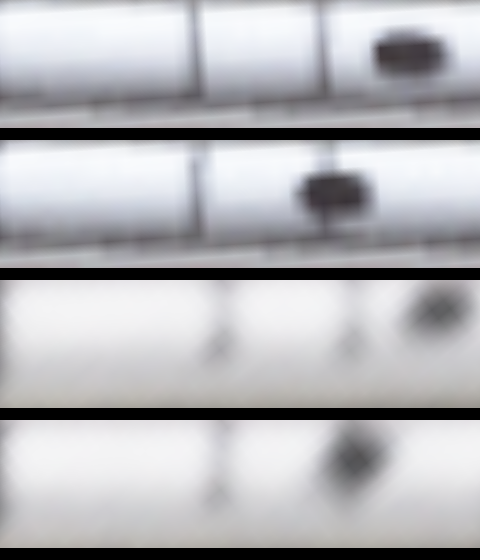

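The top camera reads the bubble well. The lines are at columns 196 and 323 (mid 259.5, 4.23 px/mm), and the bubble went from +35 mm to +17.8 mm with pressing. That means about 0.94 rad, so I'll turn 0.75 first and keep pressing.

```bash
cat >> h.py <<'E'
def bubble(fn):
    m,im,d=shot('top',fn); g=cv2.cvtColor(strip(m,im,np.load('mid.npy')),cv2.COLOR_RGB2GRAY)
    k=cv2.morphologyEx((g[25:80]<110).astype(np.uint8),cv2.MORPH_OPEN,np.ones((7,15)))
    n,l,s,c=cv2.connectedComponentsWithStats(k); i=1+np.argmax(s[1:,4]) if n>1 else 0
    b=(c[i][0]-259.5)/4.23; print('bubble mm %.1f'%b,s[i] if n>1 else 'none'); return b
def turn(q,dpsi,n,Ft=(13,20)):
    for k in range(n):
        q[3]+=dpsi/n; q[2]-=.0044*dpsi/n; ctrl.line_to(q[:3],attitude=[0,P,q[3]]); s=ctrl.read_state()
        fz=s['wrist_force'][2]
        if fz<Ft[0]: q[2]-=.0008
        if fz>Ft[1]: q[2]+=.0008
        st('cmd %.4f'%q[2])
    ctrl.line_to(q[:3],attitude=[0,P,q[3]]); np.save('cmd.npy',q)
E
python3 - <<'E'
from h import *
q=np.load('cmd.npy'); q[0]-=.0015; q[2]+=.001
bubble('b0'); turn(q,.75,8); ctrl.hold(2); st(); bubble('b1')
E
```

```text
bubble mm 17.5 [ 304   11   61   43 2165]
cmd 0.0696 t18.7 [ 0.5184 -0.1341  0.0733] yaw -0.781 F [-1.2 -0.9 19.8] M [0.19 0.92 0.28] w 0.0106
cmd 0.0692 t19.0 [ 0.5184 -0.1343  0.0728] yaw -0.688 F [-2.  -1.1 19.4] M [0.13 0.9  0.24] w 0.0104
cmd 0.0688 t19.2 [ 0.5183 -0.1344  0.0724] yaw -0.594 F [-1.8 -0.9 19.1] M [0.12 1.01 0.22] w 0.0105
cmd 0.0684 t19.5 [ 0.5182 -0.1346  0.072 ] yaw -0.501 F [-2.4 -2.5 19.3] M [0.   1.07 0.28] w 0.0105
cmd 0.0679 t19.7 [ 0.5181 -0.1348  0.0716] yaw -0.407 F [-1.7 -1.8 19.4] M [-0.02  1.06  0.23] w 0.0101
cmd 0.0675 t20.0 [ 0.518  -0.135   0.0712] yaw -0.313 F [-1.7 -1.5 19.3] M [-0.04  1.15  0.23] w 0.0107
cmd 0.0671 t20.2 [ 0.518  -0.1352  0.0708] yaw -0.220 F [-2.3 -2.  19.1] M [-0.19  1.15  0.26] w 0.0101
cmd 0.0667 t20.5 [ 0.5179 -0.1354  0.0704] yaw -0.126 F [-1.7 -2.8 18.9] M [-0.24  1.19  0.26] w 0.0105
 t22.7 [ 0.518  -0.1354  0.0704] yaw -0.126 F [-2.1 -2.8 19. ] M [-0.18  1.23  0.22] w 0.0103
bubble mm 6.0 [ 251   14   72   36 2134]
```

```bash
python3 - <<'E'
from h import *
q=np.load('cmd.npy'); q[1]+=.001
b=bubble('b2'); turn(q,b/18.,4); ctrl.hold(2.5); st(); b=bubble('b3')
if abs(b)>1: turn(q,b/18.,3); ctrl.hold(2.5); b=bubble('b4')
m2,im2,_=load('b3' if False else 'b2'); v=np.zeros((400,480,3),np.uint8)
import os
f='b4' if os.path.exists('pics/b4.npz') else 'b3'
m,im,d=load(f); v[:128]=strip(m,im,np.load('mid.npy'))
m,im,d=shot('scene','s_e'); v[135:263]=strip(m,im,np.load('mid.npy'))
m,im,d=load('b2'); v[270:398]=strip(m,im,np.load('mid.npy'))
cv2.imwrite('pics/c6.png',v[:,:,::-1]); st()
E
```

```text
bubble mm 6.0 [ 251   14   72   35 2121]
cmd 0.0663 t23.1 [ 0.5181 -0.1356  0.07  ] yaw -0.043 F [-2.5 -4.5 17.7] M [-0.76  1.07  0.19] w 0.0101
cmd 0.0660 t23.3 [ 0.518  -0.1358  0.0696] yaw 0.041 F [-2.6 -4.  18.2] M [-0.8   1.05  0.18] w 0.0104
cmd 0.0656 t23.6 [ 0.5181 -0.136   0.0693] yaw 0.124 F [-2.1 -4.8 17.7] M [-0.82  1.03  0.24] w 0.0105
cmd 0.0652 t23.8 [ 0.518  -0.1361  0.0689] yaw 0.208 F [-0.9 -5.6 17.4] M [-0.85  0.97  0.25] w 0.0106
 t26.6 [ 0.5181 -0.1361  0.0689] yaw 0.208 F [-2.5 -4.1 17.4] M [-0.82  1.05  0.23] w 0.0105
bubble mm 0.1 [ 228   14   64   35 1918]
 t26.7 [ 0.5181 -0.1361  0.0689] yaw 0.208 F [-2.3 -4.8 17.9] M [-0.85  1.    0.22] w 0.0106
```

View pics/c6.png

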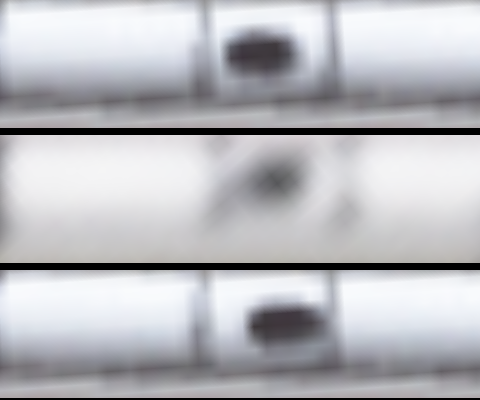

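The top strip shows the bubble (column 260) sitting between both lines (about 202 and 330). The scene view agrees, at about -1.4 mm. The foot is still pressed at about 17 N, so I'm handing in.

```bash
python3 - <<'E'
from h import *
ctrl.hold(.5); st(); bubble('b9'); print(ctrl.hand_in())
E
```

```text
t27.2 [ 0.5181 -0.1361  0.0689] yaw 0.208 F [-1.8 -4.9 18.2] M [-0.85  1.02  0.24] w 0.0104
bubble mm 0.1 [ 228   14   64   35 1929]
the job is handed in; nothing more can be done
None
```

The job is handed in at 27.2 s. I turned the transport lock first, then the levelling foot, and finished still gripping the wing knob and pressing it down with the bubble between the lines.

- **Lock:** I turned it clockwise by 1.21 rad, measured from the images before and after. The torque reversed after the click, then rose to 0.76 N m against the stop.
- **Foot press:** Pressing lowered the foot end by about 4 mm and then it stopped firmly. I kept about 17–19 N on it from then on; bedding needs 4 to 8 N.
- **Foot turn:** I turned it anticlockwise by about 1.08 rad, following it down as it screwed in.
- **Bubble:** At rest the readout gave +0.1 mm. Measured by eye against the lines in the top and scene pictures, it is about -1.4 mm. These differ slightly, but both are well inside ±5 mm.
- **Other checks:** The grip slid up to 3 mm on the foot's bar under load, without losing hold. I planned no moves near the comb, brush, tumbler or tin, but I did not check their positions again at the end.

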